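# Draw an interlocked jaw insert out of the grip-insert rack

## Task

The insert with the channel milled front to back across its head is needed for the next pull test. Swing the rack's keeper bar open, right back away from you, press the ejector pad in front of that insert fully down so that it rises between its neighbours and stays up, then take it by its head and lift it straight up out of the row, without wrenching it sideways and leaving the other two inserts seated. Stand it upright about the middle of the low tray with the black liner, let go, and swing the keeper bar fully closed over the rack again; do not disturb the mug, calculator, weight or stapler.

Things in the scene. Friction and masses are not known exactly. Their poses are not given: they have to be found in the camera images.
- rack: Grey metal rack fixed to the worktop, 94 x 214 mm; origin on the worktop under the middle of the row; x away from the robot, y left along the row. Seats at y = +50, 0, -50 mm, 20 mm up. Seated inserts interlock with one another and the end cheeks and stand 96 mm high, 1 mm above the 8 mm thick front and back walls (outer faces at x = -33 and +33 mm): no finger room until ejected.
- insert_channel: The insert to take out, in any seat: a dark-floored channel 14 mm wide, 12 mm deep runs front to back across its head. Bright metal block 46 (x) x 48.5 (y) x 76 mm, about 0.42 kg (+-25 %); origin at the centre of its underside, axes as the rack's. Full-height T-tongue on its +y side (reaches 14 mm out), matching T-groove in its -y side; 1.5 to 2 mm play. Front and back faces plain, 46 mm apart.
- insert_plain: To leave seated, in any seat: head flat all over. Bright metal block 46 (x) x 48.5 (y) x 76 mm, about 0.42 kg (+-25 %); origin at the centre of its underside, axes as the rack's. Full-height T-tongue on its +y side (reaches 14 mm out), matching T-groove in its -y side; 1.5 to 2 mm play. Front and back faces plain, 46 mm apart.
- insert_step: To leave seated, in any seat: front 19 mm of its head cut 12 mm lower, dark-floored. Bright metal block 46 (x) x 48.5 (y) x 76 mm, about 0.42 kg (+-25 %); origin at the centre of its underside, axes as the rack's. Full-height T-tongue on its +y side (reaches 14 mm out), matching T-groove in its -y side; 1.5 to 2 mm play. Front and back faces plain, 46 mm apart.
- keeper (a joint): Keeper bar, flat steel, 14 x 198 x 6 mm, lying along the row over the inserts (98 to 104 mm above the worktop); swings level about a pivot at the rack's right end, away from the robot. 0 = closed; at 1.57 rad it points along the rack's +x; 1.75 = stop, swung right back. Light friction (0.6 N at its post); stays where it is left.
- keeper_pivot (a point): Pivot of the keeper bar: rack x = +12, y = -92 mm, 101 mm above the worktop. Seen from above the bar turns clockwise to open.
- keeper_post (a point): Upright finger post on the keeper bar, 75 mm from the pivot: 11 mm thick with a 16 mm black knob on top, from 104 to 137 mm above the worktop; this point is 119 mm above the worktop.
- ejector_left_pad (a point): Left ejector's black ribbed pad (24 x 28 mm), top centre: at rest 90 mm in front (-x) of the seat it serves, same rack y, 56 mm above the worktop. Pressed straight down it descends 37 mm to its stop and drifts 5 mm forward.
- ejector_middle_pad (a point): Middle ejector's black ribbed pad (24 x 28 mm), top centre: at rest 90 mm in front (-x) of the seat it serves, same rack y, 56 mm above the worktop. Pressed straight down it descends 37 mm to its stop and drifts 5 mm forward.
- ejector_right_pad (a point): Right ejector's black ribbed pad (24 x 28 mm), top centre: at rest 90 mm in front (-x) of the seat it serves, same rack y, 56 mm above the worktop. Pressed straight down it descends 37 mm to its stop and drifts 5 mm forward.
- ejector_left (a joint): Left ejector lever: 0 at rest, 0.68 rad pressed fully down, when its toe holds the insert 25 mm above its seat. Takes 8 to 14 N on the pad. Stiff pivot: stays where it is left, under the insert's weight too.
- ejector_middle (a joint): Middle ejector lever: 0 at rest, 0.68 rad pressed fully down, when its toe holds the insert 25 mm above its seat. Takes 8 to 14 N on the pad. Stiff pivot: stays where it is left, under the insert's weight too.
- ejector_right (a joint): Right ejector lever: 0 at rest, 0.68 rad pressed fully down, when its toe holds the insert 25 mm above its seat. Takes 8 to 14 N on the pad. Stiff pivot: stays where it is left, under the insert's weight too.
- rack_seat_middle (a point): Middle seat, 20 mm above the worktop. An insert has left the row when its underside is 76 mm above its seat.
- tray_liner (a point): Centre of the black rubber liner (118 x 138 mm) in the grey plastic tray (130 x 150 mm over its 5 mm walls, 20 mm high, fixed), on the liner's top, 8 mm above the worktop; x and y along the tray's short and long sides.
- mug: Spotted mug, 92 mm across and 93 mm high, bystander; origin at the centre of its underside.
- calculator: Desk calculator 139 x 82 x 15 mm, bystander; origin at the centre of its underside.
- weight: Metal calibration weight, 43 mm across and 60 mm high, bystander; origin at the centre of its underside.
- stapler: Stapler 34 x 136 x 46 mm, bystander; origin at the centre of its underside.

How it is judged (in metres and radians):
On the way, in this order (a step that is already met when the one before it is completed fails the run):
1. the keeper bar is swung back clear of the row (at least 1.3 rad) (value of joint keeper above 1.3 rad), for 0.2 s.
2. the channelled insert stands at least 18 mm up on its ejector, untouched by the fingers, the others seated (z of insert_channel in the frame of rack between 0.038 and 0.06 m and contact force between the fingers and insert_channel below 0.3 N and z of insert_plain in the frame of rack between 0.017 and 0.024 m and angle between each of insert_plain, insert_step's own z axis and vertical below 0.08 rad and x of insert_plain in the frame of rack between -0.004 and 0.004 m and z of insert_step in the frame of rack between 0.017 and 0.024 m and x of insert_step in the frame of rack between -0.004 and 0.004 m), for 0.2 s.
3. it has been lifted straight up clear of its neighbours, still upright over the row, the others seated (z of insert_channel in the frame of rack above 0.096 m and x of insert_channel in the frame of rack between -0.02 and 0.02 m and y of insert_channel in the frame of rack between -0.075 and 0.075 m and angle between insert_channel's own z axis and vertical below 0.2 rad and z of insert_plain in the frame of rack between 0.017 and 0.024 m and angle between each of insert_plain, insert_step's own z axis and vertical below 0.08 rad and x of insert_plain in the frame of rack between -0.004 and 0.004 m and z of insert_step in the frame of rack between 0.017 and 0.024 m and x of insert_step in the frame of rack between -0.004 and 0.004 m), for 0.05 s.
4. it stands upright on the tray's liner, let go (x of insert_channel in the frame of tray_liner between -0.033 and 0.033 m and y of insert_channel in the frame of tray_liner between -0.043 and 0.043 m and z of insert_channel in the frame of tray_liner between -0.004 and 0.004 m and angle between insert_channel's own z axis and vertical below 0.08 rad and linear speed of insert_channel below 0.02 m/s and contact force between the fingers and insert_channel below 0.3 N), for 0.2 s.
5. the keeper bar is closed again (within 0.1 rad) (value of joint keeper below 0.1 rad), for 0.2 s.
At the end, for the whole second after the job is handed in: The channelled insert stands upright (within 0.08 rad), released and at rest on the tray liner, wholly inside the walls (middle within 33 mm of the centre along x, 43 mm along y); the keeper bar is closed to within 0.1 rad; the other two inserts are seated, raised no more than 4 mm (all of step 4 and value of joint keeper below 0.1 rad and z of insert_plain in the frame of rack between 0.017 and 0.024 m and angle between each of insert_plain, insert_step's own z axis and vertical below 0.08 rad and x of insert_plain in the frame of rack between -0.004 and 0.004 m and z of insert_step in the frame of rack between 0.017 and 0.024 m and x of insert_step in the frame of rack between -0.004 and 0.004 m); the robot touches nothing.
It fails at once if another insert is raised or pulled out of its seat by more than 8 mm (distance of any of insert_plain, insert_step from where it was at the start of the episode above 0.008 m).
It fails at once if the insert is wrenched against a neighbour (over 30 N between them) (contact force between insert_channel and insert_plain above 30 N or contact force between insert_channel and insert_step above 30 N).
It fails at once if the mug, calculator, weight or stapler is shifted by more than 20 mm (distance of any of mug, calculator, weight, stapler from where it was at the start of the episode above 0.02 m).
It also fails if it takes over 72 s, if anything falls off the work surface, if the arm or the gripper's body presses on something with over 40 N, if the wrist force passes 120 N, or if a joint passes its speed limit or range.

## Robot

A 6-joint arm with a two-finger parallel gripper is mounted at the origin on a cart in front of the work surface, level with it; the furniture and walls round the work are solid. World frame = base frame: x ahead of the robot, y to its left, z up, the work surface at z = 0. Lengths are in mm, angles in rad, forces in N, time in s.
With the tool pointing down it reaches from about 275 to 975 mm from the base axis. Payload 8.4 kg.
Tool frame: the origin (TCP) lies at the very end of the fingers, on their centre line; the grasp point (between the pads) lies arm.tcp_to_grasp behind it (arm.tcp_to_grasp is the distance from the TCP to the grasp point, in mm); z points along the fingers, y is the line along which they close (so a half turn about z gives the same grasp; the last joint's range is limited). The gripper opens to 92 mm and grips with 3 to 60 N. Pads are 20 mm wide; open, the fingers measure 128 mm over their backs; the gripper's body (75 mm by 189 mm) begins 69 mm behind the grasp point.
Start: joints at [1.112, 0.353, 1.633, -0, 1.155, -0.002], TCP at [275.673, 560.921, 214.583] pointing down, gripper open.
Joint ranges: [-2.63, 2.63], [-0.92, 2.1], [0.06, 2.66], [-1.3, 4.44], [0, 2.69], [-3.02, 3.02]. Speed limits (rad/s): [2.22, 2.22, 2.79, 3.14, 3.14, 3.14].

## Interface

Orientations are given as a rotation vector (axis times angle).
In Python, from plant import arm, get_image gives the robot as it stands.
- The arm moves only by the tool drive_tool, never from a script. Its argument "targets" is a list of rows, each an object with "slide": the shift along the world's x, y, z in m, a list of three; "roll": the turn about the world's z in degrees. A call has 1 to 10 rows; each row is the pose to reach, as a shift and turn from the pose commanded when the call began; what a row does not reach only later rows make up. A row lasts 1/10 s, in which the tool goes at most 50 mm and 8.59 degrees, less where a joint would pass 70% of its speed; a pose out of reach is approached as far as the arm can. A call with a gripper value outside its range is refused whole. "hand" is the opening, from -1 (shut) to 1 (fully open), set as the call begins (left out, the last holds). The fingers move at their own pace and stop on an object; "newtons" is the grip in N (left out, the last holds). Time passes only in rows, so rows that repeat a pose let the fingers close. It gives the time, the measured TCP pose, the force, the opening and the grip force at its end, in the units of the state.
- arm.get_obs(): the state, without advancing time (a new reading comes with each control period).
- get_image(name): name is "scene" or "top" or "wrist"; returns a dict with "frame" (384x512x3 uint8, blue, green, red), "fx", "fy", "cx", "cy" (pixels), "world_from_camera" (4x4, takes a point from camera to world coordinates); the wrist camera has in their place "hand_eye" (4x4, takes a point from camera to tool coordinates, whose origin is the TCP and whose axes are the flange's). Camera axes: x right, y down, z forward; pixel columns grow to the right and rows downward; lengths in mm; the calibration is good to about 2 mm. The wrist camera is an equidistant fisheye: a pixel r from the principal point sees the ray r / f radians off the axis. A picture is of the moment at which its call begins: read the wrist's pose just before it. There is no depth.
- arm.hand_in(): hands the job in; it is judged then, once.
The state is a dict: "time_s": time; "joints": joint angles; "dq": joint speeds; "effort": joint torques, N m; "position": TCP position; "tcp_rot": TCP orientation; "force": force on the tool from outside, world axes, zero at the start; "moment": the same for the moment, N m; "opening": finger opening in mm; "gripper_force": force on a finger pad.
Only numpy, scipy, OpenCV 4.12 (cv2) and the standard library are available. Lean on these libraries where they do the work, as an engineer would, in place of code of your own. Each camera call takes 0.05 s, during which the arm holds its last target. There are 200 camera calls.

## Working session

There is one attempt and no reset: what is moved stays moved. The work goes in short steps, Python scripts to look and compute and a tool call to move; the robot and the scene stay as the last step left them, time stands still between calls to the robot, and variables do not carry over. Pictures are saved under pics/ and viewed, at most 10 in all, crops included, and the job is handed in when it is done.

Besides the shell and the picture viewer there is one more tool, called after "Call:" as name([rows], argument=value, ...), one row to a line, values as JSON. drive_tool: Moves the arm, as the interface text tells. Its arguments: {"type":"object","properties":{"targets":{"type":"array"},"hand":{"type":"number"},"newtons":{"type":"number"}},"required":["targets"]}

```bash
mkdir -p pics; ls
python3 - <<'E'
from plant import arm,get_image
import cv2,numpy as np,pickle
o=arm.get_obs(); print(o, arm.tcp_to_grasp)
d={}
for n in ["scene","top","wrist"]:
    d[n]=get_image(n)
    cv2.imwrite(f"pics/{n}0.png",d[n]["frame"])
    print(n,{k:v for k,v in d[n].items() if k!="frame"})
d['obs']=o
pickle.dump(d,open("d0.pkl","wb"))
a=cv2.resize(d["top"]["frame"],(800,600),interpolation=cv2.INTER_CUBIC);cv2.imwrite("pics/top0b.png",a)
a=cv2.resize(d["scene"]["frame"],(800,600),interpolation=cv2.INTER_CUBIC);cv2.imwrite("pics/scene0b.png",a)
E
```

```text
pics
{'time_s': 0.0, 'joints': array([ 1.11161485e+00,  3.53645188e-01,  1.63412103e+00, -2.46083115e-05,
        1.15521741e+00, -2.38386915e-03]), 'dq': array([-5.44164309e-04, -1.53093700e-03,  7.12955188e-05,  1.05889000e-03,
       -1.52539238e-04, -1.37697657e-03]), 'effort': array([ 1.02954295e-03, -5.93843007e+01, -3.34216583e+01,  6.95546670e-02,
        2.33875023e-02, -1.42401386e-04]), 'position': array([275.45045895, 560.473496  , 213.87115894]), 'tcp_rot': array([-7.11231292e-01, -3.05972033e+00,  2.13490818e-03]), 'force': array([ 0.93670216, -0.18042626,  0.98219582]), 'moment': array([0.01310567, 0.05154484, 0.02676709]), 'gripper_force': 0.0, 'opening': 91.93140634428102} 18.700000000000003
scene {'fx': 483.9303775344435, 'fy': 483.9303775344435, 'cx': 250.61728168567518, 'cy': 189.9724749921346, 'world_from_camera': array([[-2.36913097e-01, -7.91089700e-01,  5.63958572e-01,
        -2.75969467e+02],
       [-9.71512350e-01,  1.96489806e-01, -1.32497211e-01,
         1.79926731e+02],
       [-5.99493136e-03, -5.79283042e-01, -8.15104421e-01,
         1.22789671e+03]
[... 321 characters left out ...]
e-01,  7.28666278e-02, -1.61134388e-02,
        -3.91294037e+00],
       [ 4.34472774e-04, -2.10247306e-01, -9.77648138e-01,
         1.31789254e+03],
       [ 0.00000000e+00,  0.00000000e+00,  0.00000000e+00,
         1.00000000e+00]])}
wrist {'fx': 297.3186396354542, 'fy': 297.3186396354542, 'cx': 258.03569753420584, 'cy': 186.17396251764788, 'hand_eye': array([[ 6.28423747e-04, -9.60435582e-01, -2.78501522e-01,
         7.77949608e+01],
       [ 9.99999649e-01,  7.57917221e-04, -3.57294783e-04,
         2.45233569e-01],
       [ 5.54239723e-04, -2.78501200e-01,  9.60435721e-01,
        -1.69305363e+02],
       [ 0.00000000e+00,  0.00000000e+00,  0.00000000e+00,
         1.00000000e+00]])}
```

View pics/top0b.png

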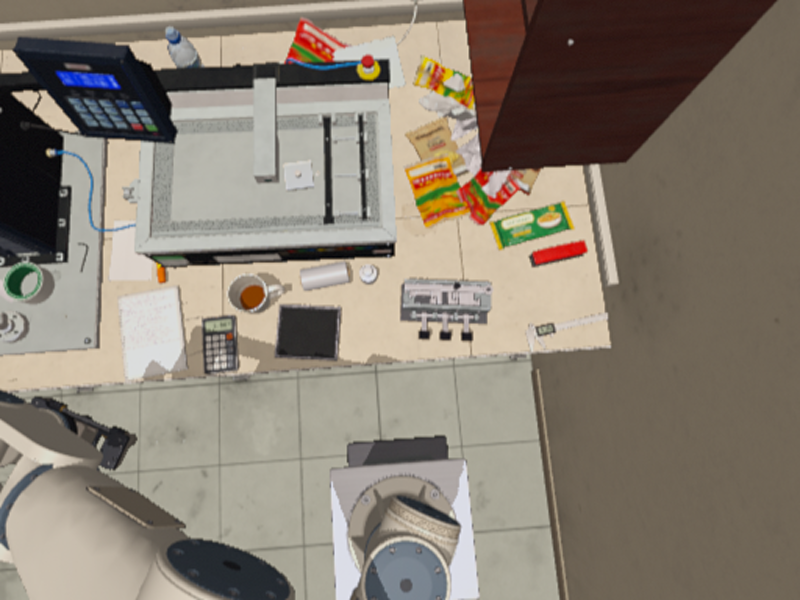

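View pics/scene0b.png

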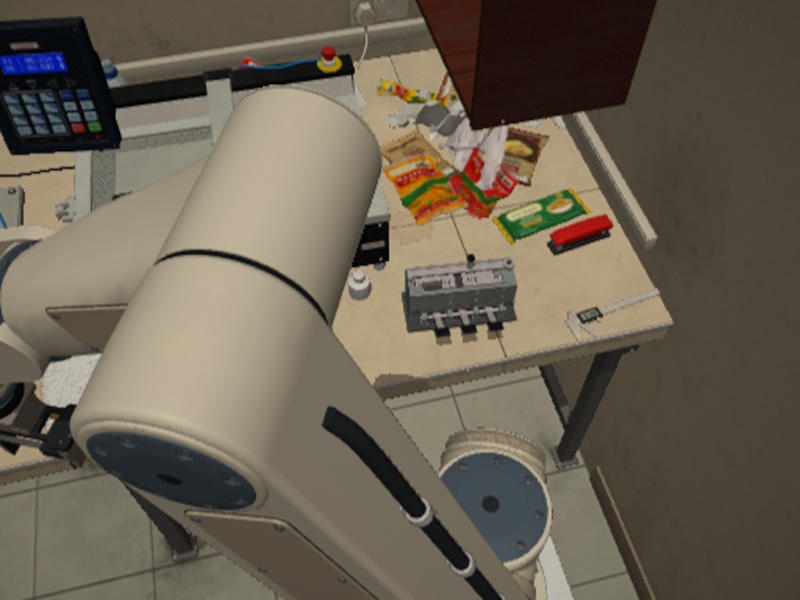

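The tray (308,332), rack (445,300) with three black pads below it, calculator (220,343), mug (252,293), weight (368,272) and red stapler (558,253) are seen in the 800-wide top view; the arm hides part of the scene view. Now I'll zoom in on the rack and make some raw measurements.

```bash
cat > h.py <<'E'
import numpy as np,cv2
from scipy.spatial.transform import Rotation as R
def ray(im,u,v,obs=None):
    if "hand_eye" in im:
        p=np.array([u-im["cx"],v-im["cy"]]);r=np.hypot(*p);t=r/im["fx"]
        d=np.r_[p/max(r,1e-9)*np.sin(t),np.cos(t)]
        T=np.eye(4);T[:3,:3]=R.from_rotvec(obs["tcp_rot"]).as_matrix();T[:3,3]=obs["position"]
        M=T@im["hand_eye"]
    else:
        d=np.array([(u-im["cx"])/im["fx"],(v-im["cy"])/im["fy"],1]);M=im["world_from_camera"]
    return M[:3,3],M[:3,:3]@d
def onz(im,u,v,z,obs=None):
    c,d=ray(im,u,v,obs);return c+d*(z-c[2])/d[2]
def proj(im,p,obs=None):
    if "hand_eye" in im:
        T=np.eye(4);T[:3,:3]=R.from_rotvec(obs["tcp_rot"]).as_matrix();T[:3,3]=obs["position"]
        q=np.linalg.inv(T@im["hand_eye"])@np.r_[p,1];r=np.hypot(q[0],q[1]);t=np.arctan2(r,q[2])*im["fx"]
        return np.array([im["cx"]+q[0]/r*t,im["cy"]+q[1]/r*t])
    q=np.linalg.inv(im["world_from_camera"])@np.r_[p,1]
    return np.array([im["cx"]+im["fx"]*q[0]/q[2],im["cy"]+im["fy"]*q[1]/q[2]])
E
python3 - <<'E'
import pickle,cv2,numpy as np
from h import *
d=pickle.load(open("d0.pkl","rb"))
t=d["top"]; f=t["frame"]
g=cv2.cvtColor(f,cv2.COLOR_BGR2GRAY)
n,l,s,c=cv2.connectedComponentsWithStats((g<60).astype(np.uint8))
for i in range(1,n):
    x,y,w,h,a=s[i]
    if a>8 and 100<x<400 and 150<y<235: print(s[i],c[i],onz(t,*c[i],8).round(),onz(t,*c[i],56).round())
for n_,p in dict(mug=(252/1.5625,293/1.5625),weight=(368/1.5625,272/1.5625),calc=(220/1.5625,343/1.5625),stapler=(558/1.5625,253/1.5625)).items(): print(n_,onz(t,*p,30).round())
m=((l>0)&False)
# tray rectangle
k=np.argmax(s[1:,4]*((np.abs(c[1:,0]-197)<10)&(np.abs(c[1:,1]-212)<10)))+1
cn=max(cv2.findContours((l==k).astype(np.uint8),0,2)[0],key=cv2.contourArea)
print(cv2.minAreaRect(cn)); print([onz(t,*p,8).round() for p in cv2.boxPoints(cv2.minAreaRect(cn))])
cr=f[170:225,245:325];a=cv2.resize(cr,None,fx=9.5,fy=9.5,interpolation=cv2.INTER_CUBIC)
cv2.imwrite("pics/rtop.png",a);print(a.shape)
E
```

```text
[154 190   5   8  16] [155.6875 194.125 ] [552. 348.   8.] [541. 335.  56.]
[ 177  197   39   32 1083] [196.4432133  212.73499538] [468. 194.   8.] [461. 187.  56.]
[130 210  11  14  28] [132.25       215.39285714] [476. 438.   8.] [468. 422.  56.]
[269 212   6   5  26] [271.30769231 213.88461538] [442. -89.   8.] [436. -86.  56.]
[282 212   6   5  25] [284.44 214.4 ] [ 437. -139.    8.] [ 430. -134.   56.]
[296 213   6   5  30] [298.5 215. ] [ 430. -192.    8.] [ 424. -185.   56.]
[147 216   4  11  19] [149.15789474 221.36842105] [448. 374.   8.] [442. 360.  56.]
[131 231   3   8  11] [131.36363636 235.36363636] [401. 441.   8.] [396. 425.  56.]
mug [571. 320.  30.]
weight [602.  36.  30.]
calc [455. 399.  30.]
stapler [ 616. -435.   30.]
((196.02369689941406, 212.5261688232422), (36.95383834838867, 30.611759185791016), 2.8624050617218018)
[array([420., 270.,   8.]), array([536., 261.,   8.]), array([519., 120.,   8.]), array([402., 132.,   8.])]
(522, 760, 3)
```

View pics/rtop.png

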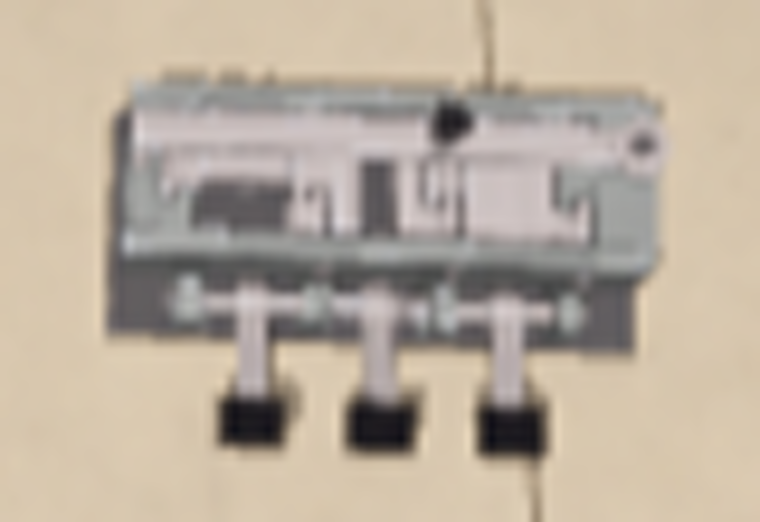

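Under the keeper bar the top view shows the step insert on the left (dark front, crop 240,205), the channel insert in the middle (dark strip, crop 378,195) and the plain one on the right. The knob is at crop (452,120), the pivot at (643,143) and the pads at (250,420), (380,425) and (512,427). Next I move the wrist camera over the rack.

Call:
drive_tool([
  {"slide":[0.012,-0.039,0.01],"roll":-4},
  {"slide":[0.024,-0.078,0.02],"roll":-8},
  {"slide":[0.036,-0.117,0.03],"roll":-12},
  {"slide":[0.048,-0.156,0.04],"roll":-16},
  {"slide":[0.06,-0.195,0.046],"roll":-20},
  {"slide":[0.072,-0.234,0.046],"roll":-24},
  {"slide":[0.084,-0.273,0.046],"roll":-28},
  {"slide":[0.096,-0.312,0.046],"roll":-32},
  {"slide":[0.108,-0.351,0.046],"roll":-36},
  {"slide":[0.12,-0.39,0.046],"roll":-40},
])

```text
time_s: 1.15
position: [395.7, 169.3, 260.6]
tcp_rot: [1.718, 2.63, 0.0]
force: [0.1, -0.1, -0.4]
opening: 92.3
gripper_force: 0.0
```

Call:
drive_tool([
  {"slide":[0.012,-0.039,0],"roll":-4},
  {"slide":[0.024,-0.078,0],"roll":-8},
  {"slide":[0.036,-0.117,0],"roll":-12},
  {"slide":[0.048,-0.156,0],"roll":-16},
  {"slide":[0.06,-0.195,0],"roll":-20},
  {"slide":[0.072,-0.234,0],"roll":-24},
  {"slide":[0.084,-0.273,0],"roll":-28},
  {"slide":[0.095,-0.31,0],"roll":-31},
  {"slide":[0.095,-0.31,0],"roll":-31},
  {"slide":[0.095,-0.31,0],"roll":-31},
], hand=-0.4)

```text
time_s: 2.15
position: [490.3, -139.6, 260.1]
tcp_rot: [-2.357, -2.076, 0.001]
force: [-0.3, 0.4, 0.5]
opening: 28.0
gripper_force: 0.0
```

Run:
```python
from plant import arm,get_image
import cv2,numpy as np,pickle
o=arm.get_obs(); w=get_image("wrist");t=get_image("top");s=get_image("scene")
pickle.dump(dict(wrist=w,obs=o,top=t,scene=s),open("d1.pkl","wb"))
print(o["time_s"],o["position"],o["tcp_rot"],o["joints"],o["opening"])
cv2.imwrite("pics/w1.png",cv2.resize(w["frame"],(800,600),interpolation=cv2.INTER_CUBIC))
```

```text
2.15 [ 490.32603586 -139.55001778  260.12125462] [-2.35674390e+00 -2.07570903e+00  6.04841367e-04] [-2.80399104e-01  1.28797150e-01  1.82246249e+00  2.77155934e-04
  1.19145185e+00 -1.53863568e-01] 27.956403841804583
```

View pics/w1.png

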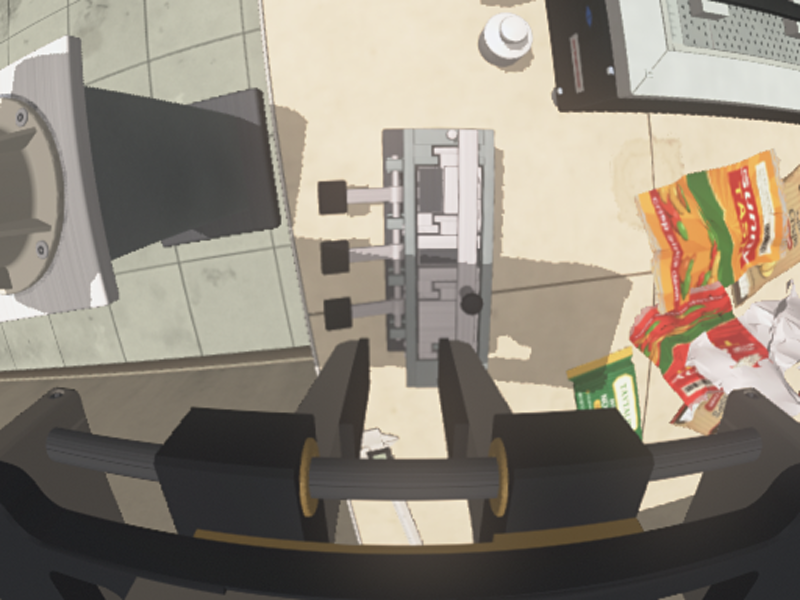

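Run:
```python
import pickle,cv2,numpy as np
from h import *
d=pickle.load(open("d1.pkl","rb"));w=d["wrist"];o=d["obs"];f=w["frame"]
cv2.imwrite("pics/w1c.png",cv2.resize(f[75:250,195:330],None,fx=3.4,fy=3.4,interpolation=cv2.INTER_CUBIC))
for nm in ["wrist","top"]:
    im=d[nm];g=im["frame"].max(2)
    n,l,s,c=cv2.connectedComponentsWithStats((g<70).astype(np.uint8))
    for i in range(1,n):
        x,y,ww,h,a=s[i]
        ok=(200<x<330 and 80<y<215) if nm=="wrist" else (260<x<320 and 170<y<225)
        if ok and a>6: print(nm,s[i],c[i].round(1),onz(im,*c[i],56,o).round(1),onz(im,*c[i],137,o).round(1))
k=(g<0)
```

```text
wrist [296 188  12  13  92] [301.6 194.5] [ 543.3 -187.8   56. ] [ 534.1 -160.5  137. ]
wrist [208 191  17  20 283] [215.8 200.4] [ 428.9 -181.6   56. ] [ 444.5 -155.6  137. ]
top [286 177   9   9  15] [288.7 181.3] [ 552.9 -161.1   56. ] [ 534.9 -151.   137. ]
top [283 185  29  22 275] [296.5 197.7] [ 489.  -183.8   56. ] [ 475.  -172.3  137. ]
```

View pics/w1c.png

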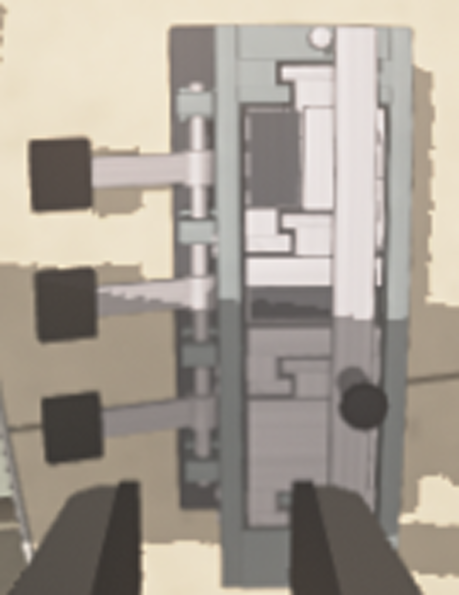

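Run:
```python
import pickle
from h import *
d=pickle.load(open("d1.pkl","rb"));w=d["wrist"];o=d["obs"]
P=lambda x,y,z:onz(w,x/3.4+195-.35,y/3.4+75-.35,z,o)
for n,(x,y,z) in dict(FL=(217,28,95),BL=(412,28,95),FR=(222,586,95),
   padL=(60,174,56),padM=(66,306,56),padR=(72,429,56),knob=(363,407,137),
   wallF1=(217,120,95),wallF2=(220,440,95),wallB1=(411,120,95),wallB2=(405,440,95),
   chA=(248,288,96),chB=(248,326,84), tongTipL=(292,85,96),barL1=(336,28,104),barL2=(377,28,104),barR1=(332,480,104),barR2=(373,480,104)).items(): print(n,P(x,y,z).round(1))
print(R.from_rotvec(o["tcp_rot"]).as_matrix().round(4))
```

```text
FL [504.2 -40.1  95. ]
BL [568.  -46.7  95. ]
FR [ 481.1 -237.6   95. ]
padL [440.1 -83.3  56. ]
padM [ 434.6 -133.2   56. ]
padR [ 428.8 -182.3   56. ]
knob [ 534.  -160.3  137. ]
wallF1 [500.4 -70.4  95. ]
wallF2 [ 487.6 -180.2   95. ]
wallB1 [564.3 -77.4  95. ]
wallB2 [ 552.7 -188.7   95. ]
chA [ 503.7 -127.4   96. ]
chB [ 502.1 -143.2   84. ]
tongTipL [526.1 -61.8  96. ]
barL1 [541.7 -44.9 104. ]
barL2 [554.8 -46.2 104. ]
barR1 [ 524.7 -196.6  104. ]
barR2 [ 539.1 -198.6  104. ]
[[ 1.263e-01  9.920e-01 -1.000e-03]
 [ 9.920e-01 -1.263e-01  6.000e-04]
 [ 4.000e-04 -1.100e-03 -1.000e+00]]
```

```bash
cat >> h.py <<'E'
YAW=-0.114; SEAT=np.array([524.4,-143.4,0])
def rw(x,y,z): c,s=np.cos(YAW),np.sin(YAW); return SEAT+np.array([c*x-s*y,s*x+c*y,z])
E
python3 - <<'E'
import pickle
from h import *
d=pickle.load(open("d1.pkl","rb"));w=d["wrist"];o=d["obs"]
for p in [(-23,74.25,96),(-23,25.75,96),(-23,24.25,96),(-23,7,96),(-23,-7,96),(-23,-7,84),(-23,-24.25,96),(-23,-74,96),(-33,0,95),(33,0,95),(12,-17,137),(-90,0,56)]:
    print(p,((proj(w,rw(*p),o)-[194.65,74.65])*3.4).round(), rw(*p).round(1))
for a in [0,.3,.6,.9,1.2,1.5,1.75]: print(a, rw(12+75*np.sin(a),-92+75*np.cos(a),119).round(1), np.degrees(-a).round(1))
E
```

```text
(-23, 74.25, 96) [245. 106.] [510. -67.  96.]
(-23, 25.75, 96) [246. 252.] [ 504.5 -115.2   96. ]
(-23, 24.25, 96) [246. 257.] [ 504.3 -116.7   96. ]
(-23, 7, 96) [246. 307.] [ 502.3 -133.8   96. ]
(-23, -7, 96) [247. 347.] [ 500.8 -147.7   96. ]
(-23, -7, 84) [246. 339.] [ 500.8 -147.7   84. ]
(-23, -24.25, 96) [247. 396.] [ 498.8 -164.9   96. ]
(-23, -74, 96) [247. 527.] [ 493.1 -214.3   96. ]
(-33, 0, 95) [217. 327.] [ 491.6 -139.6   95. ]
(33, 0, 95) [409. 325.] [ 557.2 -147.2   95. ]
(12, -17, 137) [365. 411.] [ 534.4 -161.7  137. ]
(-90, 0, 56) [ 67. 306.] [ 435.  -133.2   56. ]
0 [ 534.4 -161.7  119. ] 0.0
0.3 [ 556.  -167.5  119. ] -17.2
0.6 [ 575.  -179.5  119. ] -34.4
0.9 [ 589.5 -196.5  119. ] -51.6
1.2 [ 598.4 -217.1  119. ] -68.8
1.5 [ 600.8 -239.4  119. ] -85.9
1.75 [ 597.7 -257.8  119. ] -100.3
```

Run:
```python
import pickle
from h import *
d=pickle.load(open("d0.pkl","rb"))
def tri(pt,ps):
    c1,d1=ray(d["top"],*np.array(pt)/1.5625);c2,d2=ray(d["scene"],*np.array(ps)/1.5625)
    s=np.linalg.lstsq(np.c_[d1,-d2],c2-c1,rcond=None)[0];return (c1+s[0]*d1).round(),(c2+s[1]*d2).round()
print(tri((482,168),(477,126)),tri((629,161),(626,103)))
```

```text
(array([ 760., -229.,  238.]), array([ 758., -234.,  239.])) (array([ 754., -548.,  234.]), array([ 757., -541.,  232.]))
```

Call:
drive_tool([
  {"slide":[0.022,-0.011,0],"roll":0.7},
  {"slide":[0.044,-0.022,-0.02],"roll":0.7},
  {"slide":[0.044,-0.022,-0.06],"roll":0.7},
  {"slide":[0.044,-0.022,-0.09],"roll":0.7},
  {"slide":[0.044,-0.022,-0.12],"roll":0.7},
  {"slide":[0.044,-0.022,-0.14],"roll":0.7},
  {"slide":[0.044,-0.022,-0.149],"roll":0.7},
  {"slide":[0.044,-0.022,-0.149],"roll":0.7},
])

```text
time_s: 3.1
position: [534.1, -160.0, 110.9]
tcp_rot: [-2.341, -2.093, 0.001]
force: [-0.3, -0.7, -0.7]
opening: 27.7
gripper_force: 0.0
```

Call:
drive_tool([
  {"slide":[0.011,-0.003,0],"roll":-8},
  {"slide":[0.0215,-0.007,0],"roll":-16},
  {"slide":[0.0315,-0.012,0],"roll":-24},
  {"slide":[0.0405,-0.019,0],"roll":-32},
  {"slide":[0.0485,-0.027,0],"roll":-40},
  {"slide":[0.055,-0.036,0],"roll":-48},
  {"slide":[0.0605,-0.046,0],"roll":-56},
  {"slide":[0.064,-0.0565,0],"roll":-64},
  {"slide":[0.066,-0.0675,0],"roll":-72},
  {"slide":[0.0665,-0.079,0],"roll":-80},
])

```text
time_s: 4.1
position: [602.2, -240.2, 113.4]
tcp_rot: [3.14, 0.089, 0.003]
force: [-0.3, 1.1, 0.0]
opening: 27.5
gripper_force: 0.4
```

Call:
drive_tool([
  {"slide":[-0.0005,-0.01,0],"roll":-6},
  {"slide":[-0.002,-0.019,0],"roll":-10},
  {"slide":[-0.002,-0.019,0],"roll":-10},
])

```text
time_s: 4.4
position: [599.9, -259.9, 113.3]
tcp_rot: [3.136, -0.179, 0.003]
force: [0.2, 0.2, -0.5]
opening: 27.8
gripper_force: 0.0
```

Run:
```python
from plant import arm,get_image
import cv2,pickle
o=arm.get_obs();t=get_image("top");s=get_image("scene");pickle.dump(dict(obs=o,top=t,scene=s),open("d2.pkl","wb"))
print(o["time_s"],o["position"],o["joints"],o["force"])
a=cv2.resize(t["frame"][160:225,240:340],(800,520),interpolation=cv2.INTER_CUBIC)
cv2.imwrite("pics/t2.png",a)
```

```text
4.4 [ 599.90912538 -259.90497161  113.27622378] [-4.11042626e-01  4.98952332e-01  1.65274936e+00 -1.77444118e-04
  9.87567678e-01  1.27409591e+00] [ 0.20175286  0.21963287 -0.52375644]
```

View pics/t2.png

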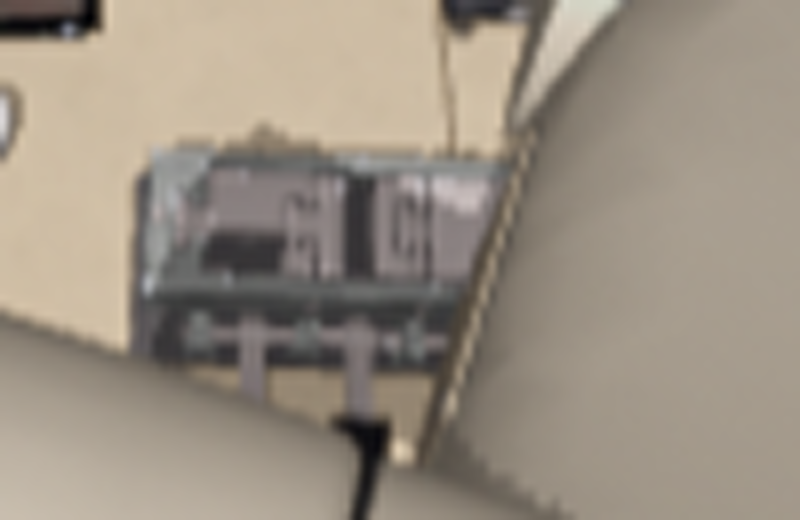

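The keeper is off the row. In the crop the step insert is at (245,225), the channelled one at (358,230) in the middle and the plain one at (460,230). Now I go to the middle pad.

Call:
drive_tool([
  {"slide":[0,0,0.03],"roll":0},
  {"slide":[0,0,0.062],"roll":0},
  {"slide":[-0.025,0.02,0.07],"roll":0},
  {"slide":[-0.06,0.045,0.07],"roll":0},
  {"slide":[-0.095,0.072,0.07],"roll":0},
  {"slide":[-0.13,0.099,0.07],"roll":0},
  {"slide":[-0.165,0.127,0.07],"roll":0},
  {"slide":[-0.166,0.127,0.04],"roll":0},
  {"slide":[-0.166,0.127,0],"roll":0},
])

```text
time_s: 5.4
position: [434.7, -131.5, 113.7]
tcp_rot: [3.135, -0.172, 0.011]
force: [0.8, -0.8, -0.7]
opening: 27.4
gripper_force: 0.0
```

Call:
drive_tool([
  {"slide":[0,0,-0.02],"roll":0},
  {"slide":[0,0,-0.04],"roll":0},
  {"slide":[0,0,-0.05],"roll":0},
  {"slide":[0,0,-0.05],"roll":0},
], hand=-1)

```text
time_s: 5.8
position: [432.8, -131.6, 61.1]
tcp_rot: [-3.136, 0.175, 0.002]
force: [-0.1, -0.6, -0.1]
opening: 0.6
gripper_force: 0.0
```

Call:
drive_tool([
  {"slide":[0.001,-0.0015,-0.005],"roll":0},
  {"slide":[0.001,-0.0015,-0.01],"roll":0},
  {"slide":[0.001,-0.0015,-0.015],"roll":0},
  {"slide":[0.001,-0.0015,-0.02],"roll":0},
  {"slide":[0.001,-0.0015,-0.025],"roll":0},
  {"slide":[0.001,-0.0015,-0.03],"roll":0},
])

```text
time_s: 6.4
position: [432.0, -133.3, 32.2]
tcp_rot: [-3.136, 0.176, 0.006]
force: [-10.6, 0.2, 14.2]
opening: 0.1
gripper_force: 7.5
```

Call:
drive_tool([
  {"slide":[0,0,-0.004],"roll":0},
  {"slide":[0,0,-0.008],"roll":0},
  {"slide":[0,0,-0.011],"roll":0},
  {"slide":[0,0,-0.011],"roll":0},
])

```text
time_s: 6.8
position: [432.9, -133.4, 21.4]
tcp_rot: [-3.136, 0.176, 0.004]
force: [-8.3, -0.0, 11.5]
opening: 0.1
gripper_force: 6.1
```

Call:
drive_tool([
  {"slide":[0,0,-0.002],"roll":0},
  {"slide":[0,0,-0.003],"roll":0},
  {"slide":[0,0,-0.003],"roll":0},
])

```text
time_s: 7.1
position: [433.1, -133.5, 20.2]
tcp_rot: [-3.136, 0.176, 0.003]
force: [-16.3, 2.3, 45.6]
opening: 0.6
gripper_force: 22.4
```

Call:
drive_tool([
  {"slide":[0,0,0.03],"roll":0},
  {"slide":[0,0,0.07],"roll":0},
  {"slide":[0,0,0.12],"roll":8},
  {"slide":[0,0,0.165],"roll":16},
  {"slide":[0.01,0,0.19],"roll":24},
  {"slide":[0.025,-0.001,0.19],"roll":32},
  {"slide":[0.04,-0.002,0.19],"roll":40},
  {"slide":[0.055,-0.004,0.19],"roll":48},
  {"slide":[0.075,-0.007,0.19],"roll":56},
  {"slide":[0.091,-0.01,0.19],"roll":64},
], hand=1)

```text
time_s: 8.1
position: [526.6, -143.8, 208.8]
tcp_rot: [2.748, 1.52, 0.002]
force: [0.4, 0.3, 1.2]
opening: 78.3
gripper_force: 0.0
```

Call:
drive_tool([
  {"slide":[0,0,0],"roll":8},
  {"slide":[0,0,0],"roll":16},
  {"slide":[0,0,0],"roll":24},
  {"slide":[0,0,0],"roll":26},
  {"slide":[0,0,0],"roll":26},
  {"slide":[0,0,0],"roll":26},
])

```text
time_s: 8.7
position: [525.4, -143.7, 208.2]
tcp_rot: [2.344, 2.09, 0.001]
force: [0.1, -1.1, 0.5]
opening: 91.9
gripper_force: 0.0
```

Run:
```python
from plant import arm,get_image
import cv2,pickle
from h import *
o=arm.get_obs();w=get_image("wrist");pickle.dump(dict(obs=o,wrist=w),open("d3.pkl","wb"))
print(o["time_s"],o["position"],o["joints"][5],o["force"],R.from_rotvec(o["tcp_rot"]).as_matrix().round(4))
cv2.imwrite("pics/w3.png",cv2.resize(w["frame"][30:280,160:400],(576,600),interpolation=cv2.INTER_CUBIC))
for p in [(-23,24.25,121),(-23,-24.25,121),(23,24.25,121),(23,-24.25,121),(-33,60,95),(33,60,95),(33,-60,95),(-33,-60,95)]: print(p,((proj(w,rw(*p),o)-[159.8,29.8])*2.4).round())
```

```text
8.7 [ 525.4091789  -143.65692054  208.24260466] -0.15546073403327015 [ 0.1324814  -1.13167508  0.47477384] [[ 1.139e-01  9.935e-01  1.000e-03]
 [ 9.935e-01 -1.139e-01 -3.000e-04]
 [-2.000e-04  1.000e-03 -1.000e+00]]
(-23, 24.25, 121) [168. 322.]
(-23, -24.25, 121) [171. 445.]
(23, 24.25, 121) [293. 322.]
(23, -24.25, 121) [290. 445.]
(-33, 60, 95) [147. 221.]
(33, 60, 95) [314. 221.]
(33, -60, 95) [306. 498.]
(-33, -60, 95) [156. 498.]
```

View pics/w3.png

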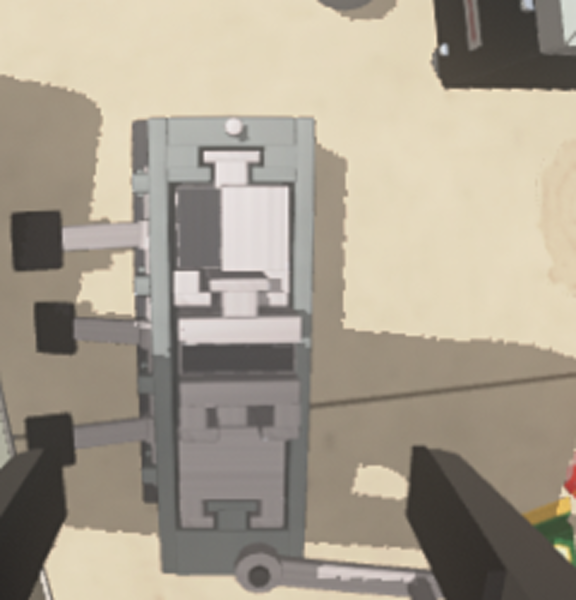

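Run:
```python
import pickle
from h import *
d=pickle.load(open("d3.pkl","rb"));w=d["wrist"];o=d["obs"];f=w["frame"]
c,s=np.cos(YAW),np.sin(YAW)
def rk(u,v,z):
    q=onz(w,u,v,z,o)-SEAT; return np.array([c*q[0]+s*q[1],-s*q[0]+c*q[1]]).round(1)
# sobel edge positions along rows
g=cv2.GaussianBlur(cv2.cvtColor(f,cv2.COLOR_BGR2GRAY),(1,5),0).astype(int)
for yc in [270,330,338,360,420,430,460,490]:
    v=yc/2.4+29.8; r=g[int(round(v)),215:296]; dd=np.diff(r)
    e=[i for i in range(1,len(dd)-1) if abs(dd[i])>14 and abs(dd[i])>=abs(dd[i-1]) and abs(dd[i])>abs(dd[i+1])]
    print(yc,[(round((215.5+i-159.8)*2.4),int(dd[i]),*rk(215.5+i,v,95),*rk(215.5+i,v,121)) for i in e])
```

```text
270 [(138, 27, np.float64(-36.9), np.float64(40.3), np.float64(-33.4), np.float64(43.8)), (146, 38, np.float64(-34.0), np.float64(40.2), np.float64(-30.7), np.float64(43.8)), (167, -39, np.float64(-25.3), np.float64(40.2), np.float64(-22.8), np.float64(43.7)), (174, 35, np.float64(-22.4), np.float64(40.1), np.float64(-20.2), np.float64(43.6)), (198, -29, np.float64(-12.8), np.float64(40.1), np.float64(-11.5), np.float64(43.6)), (222, 36, np.float64(-3.2), np.float64(40.0), np.float64(-2.8), np.float64(43.6)), (263, 18, np.float64(13.0), np.float64(40.1), np.float64(12.0), np.float64(43.6)), (287, -62, np.float64(22.6), np.float64(40.1), np.float64(20.7), np.float64(43.6)), (311, -24, np.float64(32.2), np.float64(40.2), np.float64(29.4), np.float64(43.7))]
330 [(170, -43, np.float64(-24.8), np.float64(15.6), np.float64(-22.4), np.float64(21.3)), (177, 69, np.float64(-21.9), np.float64(15.5), np.float64(-19.7), np.float64(21.3)), (299, -47, np.float64(27.9), np.float64(15.6), np.float64(25.5), np.float64(21.3)), (311, 19, np.float64(32.8), np.float64(15.6), np.float64(29.9), np.float64
[... 2678 characters left out ...]
5)), (290, 17, np.float64(25.3), np.float64(-41.5), np.float64(23.1), np.float64(-30.5)), (306, 22, np.float64(32.5), np.float64(-41.6), np.float64(29.7), np.float64(-30.6))]
490 [(141, -34, np.float64(-39.6), np.float64(-56.0), np.float64(-35.8), np.float64(-43.7)), (158, 22, np.float64(-32.1), np.float64(-55.9), np.float64(-29.0), np.float64(-43.6)), (174, -23, np.float64(-24.7), np.float64(-55.9), np.float64(-22.3), np.float64(-43.5)), (179, 42, np.float64(-22.6), np.float64(-55.8), np.float64(-20.4), np.float64(-43.5)), (282, -36, np.float64(22.5), np.float64(-55.8), np.float64(20.6), np.float64(-43.5)), (306, 23, np.float64(33.1), np.float64(-55.9), np.float64(30.2), np.float64(-43.6))]
```

Ejected: the channelled insert stands proud between its neighbours, with its head at crop x=177–299. That puts the head centre about 2.9 mm back of the rack centre (leaning within its play), and the neighbours are seated on centre. The head width measures 45.2 mm against 46. I'll descend onto the head centre and close with low force.

Call:
drive_tool([
  {"slide":[0.0018,0,-0.03],"roll":0},
  {"slide":[0.0018,0,-0.06],"roll":0},
  {"slide":[0.0018,0,-0.085],"roll":0},
  {"slide":[0.0018,0,-0.1],"roll":0},
  {"slide":[0.0018,0,-0.1085],"roll":0},
  {"slide":[0.0018,0,-0.1085],"roll":0},
  {"slide":[0.0018,0,-0.1085],"roll":0},
])

```text
time_s: 9.45
position: [527.5, -143.7, 99.7]
tcp_rot: [2.343, 2.092, 0.001]
force: [-0.2, -0.2, 0.3]
opening: 91.7
gripper_force: 0.0
```

Call:
drive_tool([
  {"slide":[0,0,0],"roll":0},
  {"slide":[0,0,0],"roll":0},
  {"slide":[0,0,0],"roll":0},
  {"slide":[0,0,0],"roll":0},
], hand=0.15, newtons=4)

```text
time_s: 9.85
position: [527.2, -143.6, 99.5]
tcp_rot: [2.343, 2.092, 0.0]
force: [0.6, 0.3, -0.1]
opening: 62.3
gripper_force: 0.0
```

Run:
```python
from plant import arm,get_image
import cv2,pickle
from h import *
o=arm.get_obs();w=get_image("wrist");pickle.dump(dict(obs=o,wrist=w),open("d4.pkl","wb"))
print(o["time_s"],o["position"],o["force"],o["opening"])
cv2.imwrite("pics/w4.png",cv2.resize(w["frame"][100:320,140:380],(654,600),interpolation=cv2.INTER_CUBIC))
```

```text
9.85 [ 527.16756105 -143.62623561   99.45722661] [ 0.56762249  0.34361905 -0.0981154 ] 62.30066657244424
```

View pics/w4.png

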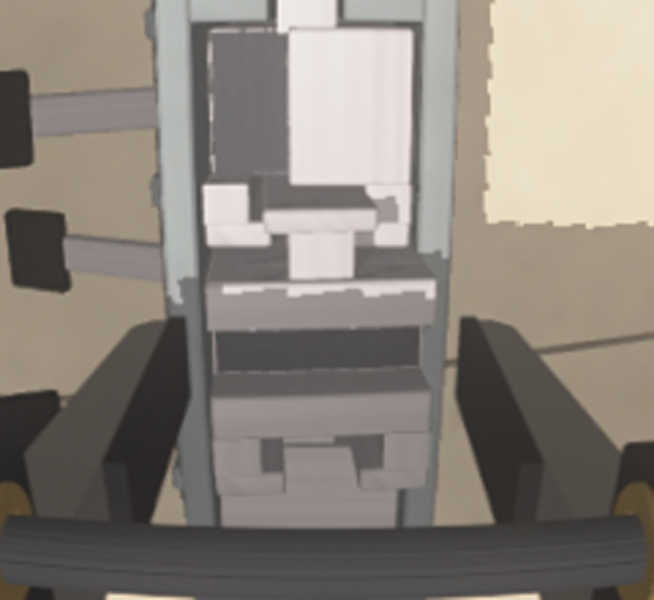

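The fingers straddle the head symmetrically: inner tips at crop x=187 and 458 (middle 322), head edges at 208 and 435 (middle 321). Now I close lightly.

Call:
drive_tool([
  {"slide":[0,0,0],"roll":0},
  {"slide":[0,0,0],"roll":0},
  {"slide":[0,0,0],"roll":0},
  {"slide":[0,0,0],"roll":0},
  {"slide":[0,0,0],"roll":0},
  {"slide":[0,0,0],"roll":0},
], hand=-0.2, newtons=5)

```text
time_s: 10.5
position: [526.5, -143.5, 99.0]
tcp_rot: [-2.343, -2.092, 0.001]
force: [-4.2, -1.2, 5.0]
opening: 47.0
gripper_force: 5.1
```

Call:
drive_tool([
  {"slide":[-0.0006,0,0],"roll":0},
  {"slide":[-0.0012,0,0],"roll":0},
  {"slide":[-0.0012,0,0],"roll":0},
  {"slide":[-0.0012,0,0],"roll":0},
])

```text
time_s: 10.9
position: [526.2, -143.6, 99.1]
tcp_rot: [2.343, 2.092, 0.001]
force: [0.0, 0.9, 0.8]
opening: 47.2
gripper_force: 5.0
```

Call:
drive_tool([
  {"slide":[0,0,0],"roll":0},
  {"slide":[0,0,0],"roll":0},
  {"slide":[0,0,0],"roll":0},
], newtons=12)

```text
time_s: 11.2
position: [526.1, -143.6, 99.1]
tcp_rot: [2.343, 2.092, 0.001]
force: [-0.2, -0.4, 0.3]
opening: 47.1
gripper_force: 11.8
```

Call:
drive_tool([
  {"slide":[0,0,0],"roll":0},
  {"slide":[0,0,0.001],"roll":0},
  {"slide":[0,0,0.002],"roll":0},
  {"slide":[0,0,0.003],"roll":0},
], newtons=20)

```text
time_s: 11.6
position: [525.8, -143.6, 101.8]
tcp_rot: [2.343, 2.092, 0.0]
force: [2.8, 0.1, -6.9]
opening: 46.5
gripper_force: 19.5
```

Call:
drive_tool([
  {"slide":[0,0,0.003],"roll":0},
  {"slide":[0,0,0.006],"roll":0},
  {"slide":[0,0,0.009],"roll":0},
  {"slide":[0,0,0.012],"roll":0},
])

```text
time_s: 12.0
position: [525.7, -143.5, 114.4]
tcp_rot: [-2.343, -2.092, 0.0]
force: [2.0, -0.6, -6.4]
opening: 46.8
gripper_force: 19.6
```

Call:
drive_tool([
  {"slide":[0,0,0.004],"roll":0},
  {"slide":[0,0,0.008],"roll":0},
  {"slide":[0,0,0.012],"roll":0},
  {"slide":[0,0,0.016],"roll":0},
  {"slide":[0,0,0.02],"roll":0},
  {"slide":[0,0,0.024],"roll":0},
])

```text
time_s: 12.6
position: [525.7, -143.6, 138.4]
tcp_rot: [-2.343, -2.092, 0.0]
force: [1.4, -0.4, -6.6]
opening: 46.7
gripper_force: 19.6
```

Call:
drive_tool([
  {"slide":[0,0,0.005],"roll":0},
  {"slide":[0,0,0.01],"roll":0},
  {"slide":[0,0,0.015],"roll":0},
  {"slide":[0,0,0.02],"roll":0},
  {"slide":[0,0,0.026],"roll":0},
  {"slide":[0,0,0.034],"roll":0},
  {"slide":[0,0,0.042],"roll":0},
  {"slide":[0,0,0.042],"roll":0},
])

```text
time_s: 13.4
position: [526.6, -143.8, 181.5]
tcp_rot: [2.342, 2.091, 0.002]
force: [-0.5, 1.8, -4.9]
opening: 46.6
gripper_force: 19.7
```

Run:
```python
from plant import arm,get_image
import cv2,pickle
from h import *
o=arm.get_obs();w=get_image("wrist");t=get_image("top");pickle.dump(dict(obs=o,wrist=w,top=t),open("d5.pkl","wb"))
print(o["time_s"],o["position"],o["force"],o["opening"],o["gripper_force"])
a=cv2.resize(w["frame"][20:320,100:420],(640,600),interpolation=cv2.INTER_CUBIC)
cv2.imwrite("pics/w5.png",a)
d=pickle.load(open("d0.pkl","rb"))
print(R.from_rotvec(o["tcp_rot"]).as_matrix().round(3))
```

```text
13.4 [ 526.61035065 -143.80096793  181.54094838] [-0.49504654  1.82634899 -4.87867425] 46.61494065980425 19.65898352684576
[[ 0.113  0.994  0.002]
 [ 0.994 -0.113 -0.001]
 [-0.     0.002 -1.   ]]
```

View pics/w5.png

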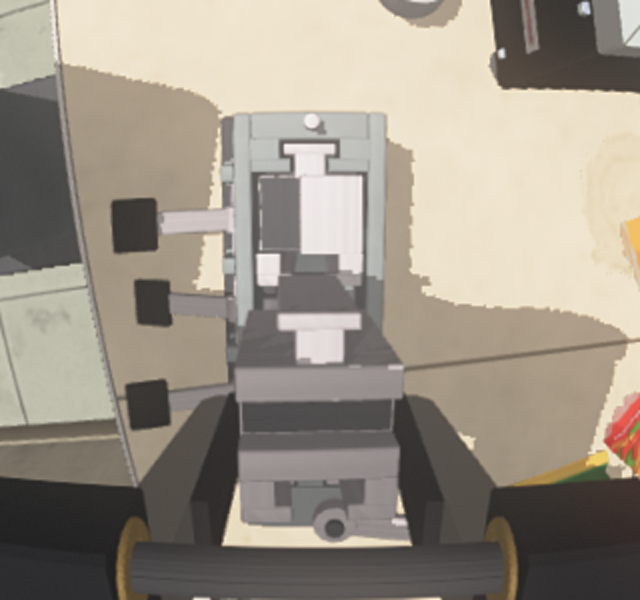

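The insert is held upright between the pads, clear of the row, and the step insert still sits in its seat. On to the tray.

Call:
drive_tool([
  {"slide":[-0.002,0.01,0],"roll":0},
  {"slide":[-0.005,0.03,0],"roll":0},
  {"slide":[-0.01,0.06,0],"roll":0},
  {"slide":[-0.016,0.095,0],"roll":0},
  {"slide":[-0.022,0.13,0],"roll":0},
  {"slide":[-0.028,0.165,0],"roll":0},
  {"slide":[-0.034,0.2,0],"roll":0},
  {"slide":[-0.04,0.235,0],"roll":0},
  {"slide":[-0.046,0.27,0],"roll":0},
  {"slide":[-0.051,0.3,0],"roll":0},
], newtons=28)

```text
time_s: 14.5
position: [473.5, 158.4, 179.8]
tcp_rot: [-2.342, -2.093, 0.001]
force: [0.4, -0.4, -4.9]
opening: 46.5
gripper_force: 27.6
```

Call:
drive_tool([
  {"slide":[-0.004,0.025,0],"roll":0},
  {"slide":[-0.006,0.036,0],"roll":0},
  {"slide":[-0.0066,0.04,-0.005],"roll":0},
  {"slide":[-0.0066,0.04,-0.025],"roll":0},
  {"slide":[-0.0066,0.04,-0.05],"roll":0},
  {"slide":[-0.0066,0.04,-0.075],"roll":0},
  {"slide":[-0.0066,0.04,-0.095],"roll":0},
  {"slide":[-0.0066,0.04,-0.106],"roll":0},
  {"slide":[-0.0066,0.04,-0.11],"roll":0},
  {"slide":[-0.0066,0.04,-0.11],"roll":0},
])

```text
time_s: 15.5
position: [468.2, 196.0, 69.9]
tcp_rot: [-2.344, -2.092, 0.001]
force: [-0.4, 0.1, -3.6]
opening: 45.9
gripper_force: 27.6
```

Run:
```python
from plant import arm,get_image
import cv2,pickle
from h import *
o=arm.get_obs();w=get_image("wrist");t=get_image("top");s=get_image("scene");pickle.dump(dict(obs=o,wrist=w,top=t,scene=s),open("d6.pkl","wb"))
print(o["time_s"],o["position"],o["force"],o["opening"],o["gripper_force"])
cv2.imwrite("pics/w6.png",cv2.resize(w["frame"],(800,600),interpolation=cv2.INTER_CUBIC))
for x,y in [(402,132),(420,270),(536,261),(519,120)]: print((proj(w,np.array([x,y,8.]),o)*1.5625).round())
```

```text
15.5 [468.21521824 196.02113672  69.93435158] [-0.38850643  0.09803858 -3.57105342] 45.85197614748998 27.576180861763646
[303. 424.]
[290. 183.]
[521. 175.]
[501. 423.]
```

View pics/w6.png

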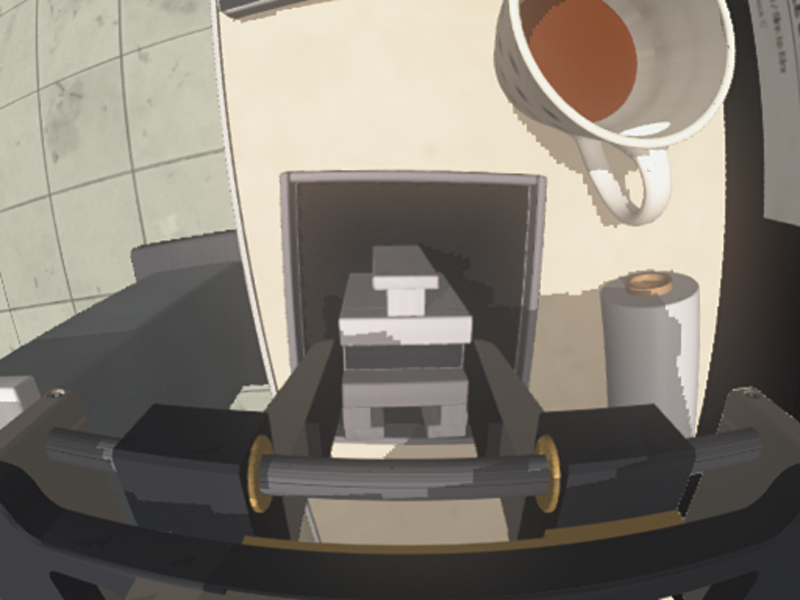

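The insert hangs upright over the liner, with liner edges at x≈300 and 528 on its far side and the tool centred to within about 3 mm. Lower it.

Call:
drive_tool([
  {"slide":[0.001,0,-0.002],"roll":0},
  {"slide":[0.002,0,-0.004],"roll":0},
  {"slide":[0.002,0,-0.006],"roll":0},
  {"slide":[0.002,0,-0.006],"roll":0},
])

```text
time_s: 16.05
position: [470.0, 196.4, 63.9]
tcp_rot: [-2.343, -2.092, 0.001]
force: [-0.3, 0.4, -4.5]
opening: 46.3
gripper_force: 27.6
```

Call:
drive_tool([
  {"slide":[0,0,-0.001],"roll":0},
  {"slide":[0,0,-0.001],"roll":0},
])

```text
time_s: 16.25
position: [470.1, 196.3, 63.2]
tcp_rot: [2.343, 2.093, -0.0]
force: [-1.3, -0.6, -2.5]
opening: 46.5
gripper_force: 27.6
```

Call:
drive_tool([
  {"slide":[0,0,-0.001],"roll":0},
  {"slide":[0,0,-0.001],"roll":0},
])

```text
time_s: 16.45
position: [470.1, 196.1, 62.8]
tcp_rot: [2.343, 2.093, -0.001]
force: [-4.0, -4.6, 9.9]
opening: 46.2
gripper_force: 27.8
```

Call:
drive_tool([
  {"slide":[0,0,-0.0007],"roll":0},
  {"slide":[0,0,-0.0007],"roll":0},
])

```text
time_s: 16.65
position: [469.8, 195.9, 62.5]
tcp_rot: [2.343, 2.093, -0.002]
force: [-6.5, -5.0, 15.6]
opening: 46.6
gripper_force: 27.9
```

Call:
drive_tool([
  {"slide":[0,0,0.0012],"roll":0},
  {"slide":[0,0,0.0012],"roll":0},
], newtons=10)

```text
time_s: 16.85
position: [470.4, 196.5, 62.8]
tcp_rot: [2.343, 2.092, 0.001]
force: [-0.7, -0.7, -0.0]
opening: 46.5
gripper_force: 9.9
```

Call:
drive_tool([
  {"slide":[0,0,0],"roll":0},
  {"slide":[0,0,0],"roll":0},
  {"slide":[0,0,0],"roll":0},
  {"slide":[0,0,0],"roll":0},
  {"slide":[0,0,0],"roll":0},
], hand=0.5)

```text
time_s: 17.35
position: [470.3, 196.5, 62.6]
tcp_rot: [2.343, 2.093, 0.0]
force: [-0.3, -0.1, -0.4]
opening: 69.3
gripper_force: 0.0
```

Call:
drive_tool([
  {"slide":[0,0,0.01],"roll":0},
  {"slide":[0,0,0.03],"roll":0},
  {"slide":[0,0,0.07],"roll":0},
  {"slide":[0,0,0.11],"roll":0},
  {"slide":[0,0,0.15],"roll":0},
  {"slide":[0,0,0.15],"roll":0},
  {"slide":[0,0,0.15],"roll":0},
])

```text
time_s: 18.05
position: [470.7, 196.6, 213.9]
tcp_rot: [2.343, 2.092, 0.004]
force: [-1.0, -0.2, -0.7]
opening: 68.9
gripper_force: 0.0
```

Run:
```python
from plant import arm,get_image
import cv2,pickle
from h import *
o=arm.get_obs();w=get_image("wrist");t=get_image("top");s=get_image("scene");pickle.dump(dict(obs=o,wrist=w,top=t,scene=s),open("d7.pkl","wb"))
print(o["time_s"],o["position"],o["force"],o["opening"],o["gripper_force"])
# insert head seen from wrist: bright compact region on dark liner
f=w["frame"];g=f.max(2);hsv=cv2.cvtColor(f,cv2.COLOR_BGR2HSV)
m=((g<75)).astype(np.uint8)
n,l,st,c=cv2.connectedComponentsWithStats(m)
for i in range(1,n):
    if st[i,4]>300: print(st[i],c[i].round(),onz(w,*c[i],8,o).round())
# predicted head corners for upright insert at TCP xy
x0=np.array([470.,196.,0]);cc,ss=np.cos(YAW),np.sin(YAW)
for x,y in [(-23,24),(23,24),(-23,-24),(23,-24)]:
    p=x0+[cc*x-ss*y,ss*x+cc*y,84];q=proj(w,p,o);print("pred",q.round(1))
q=proj(w,x0+[0,0,84],o)
for dv in (-25,-20,-15,15,20):
    r=f[int(q[1]+dv)].max(1).astype(int);print(dv,int(q[1]+dv),r[int(q[0])-60:int(q[0])+60:3], int(q[0])-60)
```

```text
18.05 [470.66819781 196.62566675 213.92677829] [-0.9782467  -0.15186699 -0.73720749] 68.88929434364354 0.0
[    0     0   512   384 59752] [270. 282.] [470.  15.   8.]
[ 251  138   52   77 1707] [283. 188.] [501. 161.   8.]
pred [233.8 156.7]
pred [278.8 156.7]
pred [234.7 201.1]
pred [277.9 201.1]
-25 154 [238 238 238 238 173 106  77  79  80  80  79  79  79 113 111 110 111 115
 232 229 231 227 101 103 110 110 110  66  68  68  70  74  78  79  80  82
  90 121 149 234] 196
-20 159 [239 238 238 238 172 111  76  79  78  77  78  77 167 236 236 235 235 234
 233 232 232 231 231 231 231 229 230 103  68  68  68  73  77  78  79  81
  99 139 151 239] 196
-15 164 [237 238 238 238 181 122  78  78  77  77  77  76 163 227 227 226 226 226
 226 225 225 225 225 224 224 224 224  90  66  67  68  75  76  76  78  79
  99 150 144 238] 196
15 194 [189 175 239 238 240 157  94  78  78  77  78  77 152 229 159 149 102  91
  76  76  75  68  97 102 161 157 157  67  65  65  64  65  66  66  67  67
  83 109 166 165] 196
20 199 [187 222 235 238 240 158  91  78  78  79  79  79 113 204 158 158 158  88
  78  77  75  69 131 152 158 155 157  65  66  66  66  66  66  65  66  67
  80 108 165 164] 196
```

Run:
```python
import pickle
from h import *
d=pickle.load(open("d7.pkl","rb"))
c,s=np.cos(YAW),np.sin(YAW)
for nm in ("top","scene"):
    t=d[nm]
    for a in (1.5,1.64,1.75): print(nm,a,proj(t,rw(12+75*np.sin(a),-92+75*np.cos(a),133)).round(1))
    q=proj(t,rw(12+75*np.sin(1.64),-92+75*np.cos(1.64),133)).astype(int)
    g=t["frame"].max(2)[q[1]-12:q[1]+13,q[0]-12:q[0]+13]
    n,l,st,cc=cv2.connectedComponentsWithStats((g<75).astype(np.uint8))
    for i in range(1,n):
        u=cc[i]+q-12; p=onz(t,*u,133)-SEAT;x,y=c*p[0]+s*p[1],-s*p[0]+c*p[1]
        print(st[i],u.round(1),(x.round(),y.round()),"angle",np.arctan2(x-12,y+92).round(2),"r",np.hypot(x-12,y+92).round())
```

```text
top 1.5 [311.6 161.7]
top 1.64 [314.5 161.8]
top 1.75 [316.8 162.2]
[13 13  3  3  8] [316.1 163.1] (np.float64(82.0), np.float64(-103.0)) angle 1.72 r 71.0
scene 1.5 [319.8 142.4]
scene 1.64 [323.3 142.1]
scene 1.75 [326.  142.1]
[20  8  4  3  6] [332.5 139. ] (np.float64(95.0), np.float64(-127.0)) angle 1.97 r 90.0
[ 0 11 19 12 27] [321.3 146.2] (np.float64(72.0), np.float64(-88.0)) angle 1.5 r 60.0
[21 21  2  2  3] [332.7 151.7] (np.float64(47.0), np.float64(-117.0)) angle 2.19 r 43.0
[24 21  1  1  1] [335. 151.] (np.float64(48.0), np.float64(-124.0)) angle 2.29 r 48.0
[18 22  1  1  1] [329. 152.] (np.float64(47.0), np.float64(-106.0)) angle 1.95 r 38.0
```

Call:
drive_tool([
  {"slide":[0.006,-0.03,0],"roll":-8},
  {"slide":[0.014,-0.065,0],"roll":-16},
  {"slide":[0.022,-0.1,0],"roll":-24},
  {"slide":[0.03,-0.135,0],"roll":-32},
  {"slide":[0.04,-0.17,0],"roll":-40},
  {"slide":[0.05,-0.205,0],"roll":-48},
  {"slide":[0.06,-0.24,0],"roll":-56},
  {"slide":[0.07,-0.275,0],"roll":-64},
  {"slide":[0.08,-0.31,0],"roll":-72},
  {"slide":[0.09,-0.345,0],"roll":-80},
], hand=-0.1)

```text
time_s: 19.2
position: [559.6, -149.9, 210.9]
tcp_rot: [-3.139, -0.087, 0.004]
force: [0.5, -0.1, -0.1]
opening: 41.6
gripper_force: 0.0
```

Call:
drive_tool([
  {"slide":[0.01,-0.035,0],"roll":-5},
  {"slide":[0.02,-0.07,0],"roll":-10},
  {"slide":[0.03,-0.09,0],"roll":-10},
  {"slide":[0.038,-0.106,0],"roll":-10},
  {"slide":[0.038,-0.106,-0.02],"roll":-10},
  {"slide":[0.038,-0.106,-0.02],"roll":-10},
])

```text
time_s: 19.8
position: [596.0, -254.2, 188.5]
tcp_rot: [-3.134, 0.178, 0.01]
force: [0.1, -0.4, -0.7]
opening: 41.5
gripper_force: 0.0
```

Run:
```python
from plant import arm,get_image
import pickle
from h import *
o=arm.get_obs();w=get_image("wrist");pickle.dump(dict(obs=o,wrist=w),open("d8.pkl","wb"))
print(o["time_s"],o["position"],o["opening"],R.from_rotvec(o["tcp_rot"]).as_matrix().round(3))
c,s=np.cos(YAW),np.sin(YAW)
q=proj(w,rw(12+75*np.sin(1.7),-92+75*np.cos(1.7),137),o).astype(int);print(q)
g=w["frame"].max(2)[q[1]-25:q[1]+26,q[0]-25:q[0]+26]
for th in (50,70):
  n,l,st,cc=cv2.connectedComponentsWithStats((g<th).astype(np.uint8))
  for i in range(1,n):
    if st[i,4]<30: continue
    p=onz(w,*(cc[i]+q-25),137,o);r=p-SEAT;x,y=c*r[0]+s*r[1],-s*r[0]+c*r[1]
    print(th,st[i],p.round(1),"angle",np.arctan2(x-12,y+92).round(2),"r",np.hypot(x-12,y+92).round())
print(g[::3,::3])
```

```text
19.8 [ 596.02816025 -254.20419781  188.47078801] 41.53451048055358 [[ 0.994 -0.114 -0.006]
 [-0.113 -0.994  0.003]
 [-0.006 -0.002 -1.   ]]
[257 201]
70 [ 18  15  18  18 242] [ 600.4 -255.5  137. ] angle 1.71 r 77.0
[[232 201 161 159 158 159 158 133 150 147 148 151 139 154 153 153 153]
 [230 162 159 157 157 158 157 125 150 146 148 152 137 153 153 153 153]
 [220 158 158 157 156 156 155 133 149 147 148 153 144 154 153 153 154]
 [157 156 157 157 156 156 154 136 105  98 104 152 145 156 155 154 154]
 [148 149 152 156 157 156 154 118  98  99 101 129 155 156 155 154 154]
 [154 155 156 157 157 157 145 114  67  63  72 113 156 157 156 155 155]
 [158 158 157 156 157 156 138  61  66  66  66  61 148 157 156 155 155]
 [159 158 157 157 156 155  96  63  63  64  65  64  90 155 154 154 155]
 [ 77  77  77  76  76  75  64  62  62  62  63  62  74 154 153 153 155]
 [ 81  81  81  81  81  80  97  60  61  60  60  59 129 152 153 154 154]
 [ 80  80  79  79  80  79 136  84  59  59  59  79 153 153 153 155 154]
 [ 82  82  82  81  83  82 138 142 130 107 116 153 153 153 155 155 154]
 [ 82  82  82  82  82  83 142 140 143 143 141 152 154 155 154 154 154]
 [ 80  81  81  81  81  92 142 138 143 144 134 150 151 154 154 153 152]
 [ 80  80  80  80  80 102 142 138 142 144 139 150 151 152 154 153 153]
 [ 79  79  79  80  81 108 141 138 140 146 139 149 151 152 152 153 152]
 [ 79  80  79  80  79 125 140 139 139 146 130 150 151 154 153 151 152]]
```

Call:
drive_tool([
  {"slide":[0.002,-0.001,-0.025],"roll":0},
  {"slide":[0.002,-0.001,-0.05],"roll":0},
  {"slide":[0.002,-0.001,-0.065],"roll":0},
  {"slide":[0.002,-0.001,-0.076],"roll":0},
  {"slide":[0.002,-0.001,-0.076],"roll":0},
])

```text
time_s: 20.35
position: [599.4, -255.0, 115.4]
tcp_rot: [-3.136, 0.177, 0.003]
force: [-0.4, 0.4, -0.1]
opening: 41.3
gripper_force: 0.0
```

Call:
drive_tool([
  {"slide":[0,0,0],"roll":0},
  {"slide":[0.001,0.008,0],"roll":0},
  {"slide":[0.0014,0.0156,0],"roll":4},
  {"slide":[0.001,0.027,0],"roll":12.5},
  {"slide":[-0.001,0.038,0],"roll":21},
  {"slide":[-0.005,0.0485,0],"roll":29.5},
  {"slide":[-0.01,0.0585,0],"roll":38},
  {"slide":[-0.0165,0.0675,0],"roll":46.5},
  {"slide":[-0.0245,0.0755,0],"roll":55},
  {"slide":[-0.0335,0.082,0],"roll":63.5},
], hand=-0.5)

```text
time_s: 21.35
position: [567.6, -172.8, 117.9]
tcp_rot: [2.754, 1.508, 0.003]
force: [1.4, 0.0, -0.3]
opening: 22.8
gripper_force: 0.4
```

Call:
drive_tool([
  {"slide":[-0.01,0.0055,0],"roll":8.5},
  {"slide":[-0.0205,0.009,0],"roll":17},
  {"slide":[-0.026,0.0105,0],"roll":22},
  {"slide":[-0.0315,0.0115,0],"roll":26.5},
  {"slide":[-0.0315,0.0115,0],"roll":26.5},
  {"slide":[-0.0315,0.0115,0],"roll":26.5},
])

```text
time_s: 21.95
position: [535.8, -162.0, 117.4]
tcp_rot: [2.345, 2.089, 0.001]
force: [-0.1, 1.1, 0.5]
opening: 23.0
gripper_force: 0.0
```

Call:
drive_tool([
  {"slide":[-0.002,0,0],"roll":0},
  {"slide":[-0.004,0,0],"roll":0},
  {"slide":[-0.005,0,0],"roll":0},
  {"slide":[-0.005,0,0],"roll":0},
])

```text
time_s: 22.35
position: [530.1, -162.1, 116.6]
tcp_rot: [-2.344, -2.092, 0.0]
force: [0.2, -0.0, 1.1]
opening: 23.2
gripper_force: 0.1
```

Call:
drive_tool([
  {"slide":[-0.001,0,0],"roll":0},
  {"slide":[-0.002,0,0],"roll":0},
  {"slide":[-0.003,0,0],"roll":0},
  {"slide":[-0.003,0,0],"roll":0},
])

```text
time_s: 22.75
position: [529.2, -162.2, 116.9]
tcp_rot: [2.341, 2.09, 0.004]
force: [8.4, 2.1, -5.3]
opening: 23.0
gripper_force: 4.1
```

Call:
drive_tool([
  {"slide":[0.003,0,0],"roll":0},
  {"slide":[0.004,0,0],"roll":0},
  {"slide":[0.004,0,0],"roll":0},
], hand=-0.2)

```text
time_s: 23.05
position: [530.9, -162.1, 116.4]
tcp_rot: [-2.343, -2.092, 0.001]
force: [-0.2, -0.1, 0.3]
opening: 36.4
gripper_force: 0.0
```

Call:
drive_tool([
  {"slide":[0,0,0.02],"roll":0},
  {"slide":[0,0,0.05],"roll":0},
  {"slide":[-0.01,0,0.09],"roll":0},
  {"slide":[-0.03,0.01,0.13],"roll":0},
  {"slide":[-0.045,0.02,0.143],"roll":0},
  {"slide":[-0.045,0.02,0.143],"roll":0},
  {"slide":[-0.045,0.02,0.143],"roll":0},
])

```text
time_s: 23.75
position: [486.2, -142.2, 259.4]
tcp_rot: [2.343, 2.092, 0.0]
force: [0.8, -0.4, -0.2]
opening: 36.4
gripper_force: 0.0
```

Run:
```python
from plant import arm,get_image
import pickle
from h import *
o=arm.get_obs();w=get_image("wrist");t=get_image("top");pickle.dump(dict(obs=o,wrist=w,top=t),open("d9.pkl","wb"))
print(o["time_s"],o["position"],o["force"])
c,s=np.cos(YAW),np.sin(YAW)
def rk(im,u,z): r=onz(im,*u,z,o)-SEAT; return np.array([c*r[0]+s*r[1],-s*r[0]+c*r[1]])
q=proj(w,rw(12,-17,137),o).astype(int)
g=w["frame"].max(2)[q[1]-25:q[1]+26,q[0]-25:q[0]+26]
n,l,st,cc=cv2.connectedComponentsWithStats((g<72).astype(np.uint8))
for i in range(1,n):
    if st[i,4]<30: continue
    x,y=rk(w,cc[i]+q-25,137);print(st[i],x.round(1),y.round(1),"angle",np.arctan2(x-12,y+92).round(3))
# bar edges across rack y=50,z=104 and compare with first (closed) picture
d1=pickle.load(open("d1.pkl","rb"))
for nm,im,ob in (("before",d1["wrist"],d1["obs"]),("now",w,o)):
    for Y in (90,50,20):
        pr=[]
        for X in np.arange(-30,36,3.):
            u=proj(im,rw(X,Y,104),ob).round().astype(int);pr.append(int(im["frame"].max(2)[u[1],u[0]]))
        print(nm,Y,pr)
# tray insert in top, and bystanders: difference from the first picture
d0=pickle.load(open("d0.pkl","rb"))["top"]["frame"];df=cv2.absdiff(d0,t["frame"]).max(2)
for k,p in dict(insert=(470,196,84),mug=(571,320,60),calc=(455,399,15),weight=(602,36,40),stapler=(616,-435,30)).items():
    u=proj(t,np.array(p,float)).astype(int);print(k,u,df[u[1]-14:u[1]+15,u[0]-14:u[0]+15].mean().round(1))
```

```text
23.75 [ 486.15087176 -142.18041588  259.39351364] [ 0.82756597 -0.44773441 -0.20123218]
[ 19  18  13  13 131] 11.4 -15.2 angle -0.008
before 90 [197, 191, 180, 179, 180, 179, 161, 160, 159, 159, 158, 157, 226, 236, 230, 230, 228, 165, 181, 190, 187, 238]
before 50 [190, 186, 97, 122, 121, 121, 120, 121, 147, 233, 234, 233, 221, 234, 230, 229, 223, 188, 184, 185, 166, 174]
before 20 [184, 174, 104, 233, 231, 231, 230, 229, 229, 228, 228, 227, 207, 231, 229, 228, 216, 128, 170, 182, 175, 169]
now 90 [195, 185, 181, 184, 183, 183, 181, 182, 183, 183, 186, 185, 226, 233, 231, 229, 217, 181, 171, 191, 188, 238]
now 50 [190, 187, 104, 121, 120, 119, 119, 118, 152, 235, 233, 229, 227, 234, 229, 229, 215, 174, 187, 184, 169, 172]
now 20 [183, 181, 92, 91, 90, 90, 89, 98, 114, 106, 186, 182, 221, 229, 228, 228, 226, 95, 175, 182, 166, 168]
insert [192 209] 33.0
mug [159 185] 1.9
calc [141 219] 28.2
weight [235 173] 2.0
stapler [357 161] 11.3
```

The keeper reads closed (−0.008 rad), the insert stands on the liner, and the mug and weight haven't changed. The arm never came near the calculator or stapler, so I put their image differences down to the arm's shadow. Handing in.

```bash
python3 -c "
from plant import arm
print(arm.hand_in())"
```

```text
the job is handed in; nothing more can be done
None
```

The job is handed in at about 24 s: by my own measurements the channelled insert stands upright near the middle of the tray liner, the keeper bar is closed and the step insert is seated; the plain insert I last measured centred in its seat before the lift, and the judge's result was not shown.

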